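# Hold a sprung clip open over a shelf card

## Robot

A 6-joint arm with a two-finger parallel gripper is mounted at the origin on the work surface. World frame = base frame: x ahead of the robot, y to its left, z up, the work surface at z = 0. Lengths are in mm, angles in rad, forces in N, time in s.
With the tool pointing down it reaches from about 350 to 875 mm from the base axis. Payload 4.2 kg.
Tool frame: the origin (TCP) lies at the very end of the fingers, on their centre line; the grasp point (between the pads) lies 19 mm behind it; z points along the fingers, y is the direction in which the jaws open and shut (so a half turn about z gives the same grasp; the last joint's range is limited). The gripper opens to 85 mm and grips with 20 to 120 N. Pads are 22 mm wide; open, the fingers measure 114 mm over their backs; the gripper's body (76 mm by 85 mm) begins 54 mm behind the grasp point. The pads swing forward as they close: fully open they stand 13 mm farther back than shut.
Start: joints at [-0.972, 0.385, 0.008, 0, -1.194, -0.259], TCP at [208.326, -589.236, 231.312] pointing down, gripper open.
Joint ranges: [-3.14, 3.14], [-1.21, 2.06], [-1.07, 1.41], [-3.16, 2.05], [-2.99, -0.16], [-3.1, 3.1]. Speed limits (rad/s): [2.79, 2.79, 3.14, 3.14, 3.14, 3.14].

## Interface

Orientations are given as a unit quaternion [x, y, z, w].
In Python, from bench import arm gives the robot as it stands.
- The arm moves only by the tool apply_moves, never from a script. Its argument "plan" is one flat list of numbers, 5 for each row, row after row: the gripper's target within -1 to 1 (shut at 1, half-way at 0, fully open at -1), then the shift along the world's x, y, z in m, then the turn about the world's z in degrees. A call has 1 to 8 rows; each row is the pose to reach, as a shift and turn from the pose commanded when the call began; what a row does not reach only later rows make up. A row lasts 1/12 s, in which the tool goes at most 41.7 mm and 7.16 degrees, less where a joint would pass 70% of its speed; a pose out of reach is approached as far as the arm can. A call with a gripper value outside its range is refused whole. The fingers move at their own pace and stop on an object; the grip force is fixed at half the most. Time passes only in rows, so rows that repeat a pose let the fingers close. It gives the time, the measured TCP pose, the force and the opening at its end, in the units of the state.
- arm.read_state(): the state, without advancing time (a new reading comes with each control period).
- arm.get_image(name): name is "scene" or "top" or "wrist"; returns a dict with "color" (384x512x3 uint8, red, green, blue), "range_z" (384x512 float32, mm along the optical axis (not along the pixel's ray), 0 where there is no reading), "camera_matrix" (3x3 intrinsics, pixels), "camera_from_world" (4x4, takes a point from world to camera coordinates); the wrist camera has in their place "mount" (4x4, takes a point from camera to tool coordinates, whose origin is the TCP and whose axes are the flange's). Camera axes: x right, y down, z forward; pixel columns grow to the right and rows downward; lengths in mm; the calibration is good to about 2 mm. A picture is of the moment at which its call begins: read the wrist's pose just before it.
- arm.job_done(): hands the job in, once; it reports no verdict.
The state is a dict: "clock": time; "joints": joint angles; "joint_vel": joint speeds; "joint_efforts": joint torques, N m; "position": TCP position; "ee_rot": TCP orientation; "contact_force": force on the tool from outside, world axes, zero at the start; "wrist_torque": the same for the moment, N m; "gripper_width": finger opening in mm.
Only numpy, scipy, OpenCV 4.12 (cv2) and the standard library are available. Lean on these libraries where they do the work, as an engineer would, in place of code of your own. Each camera call takes 0.05 s, during which the arm holds its last target.

## Task

Lift the tall white card out of the black stand and stand it on edge, down on the floor of the one empty slot of the wooden rack (marked by yellow strips), roughly centred along the slot, and let go of it. Then squeeze the tails of the red spring clip to open it, take it off its yellow plate, and hold it wide open astride the middle of the card's top edge, with a jaw well down on each side of the card and the clip not touching it, ready for a slip to be put in. Finish like that, still squeezing the clip and holding it in the air; do not drop the card, and leave the two short cards, the bottle and the carton where they are.

Things in the scene. Friction and masses are not known exactly. Their poses are not given: they have to be found in the camera images.
- card: Loose rigid white card with blue bands, standing on edge: 90 mm long (its x), 6 mm thick (its y), 130 mm tall (its z), about 80 g. Origin: centre of its lower edge. At the start it stands in the black stand, lower edge 10 mm above the table; it may lean up to 0.06 rad.
- card_top (a point): Centre of the card's top edge, 130 mm above its origin; axes as the card's.
- stand: Fixed black single-slot stand, 110 mm long (its x, along the slot), 64 mm wide, 45 mm high; origin under its centre. Slot 8 mm wide, open at both ends, floor 10 mm above the table, the top 8 mm of the mouth flared at 45 degrees.
- rack: Fixed wooden rack, 110 mm long (its x, along the slots), 146 mm wide (its y), 45 mm high; origin under its centre. Three slots at y = -45, 0 and 45 mm, each like the stand's slot (8 mm wide, open-ended, floor 10 mm above the table, flared mouth); two hold short cards.
- tab: The empty slot of the rack: two fixed flat yellow strips (100 x 7 x 1.5 mm) lying on the rack's top, 17 mm either side of the slot. Origin: middle of the slot's floor, 10 mm above the table; x along the slot, y across it, z up.
- post: Fixed clip holder: dark base 80 x 70 x 12 mm with an upright yellow plate 60 mm long (its x), 6 mm thick (its y), top edge 80 mm above the table. Origin under its centre.
- clip: Loose red sprung clip (like a large clothes peg), about 70 g, tails up, jaws down, clamped astride the yellow plate at the start. Origin: middle of its steel pivot pin (radius 5 mm), at the start 94 mm above the table; x along the pin, y from jaw to jaw, z up to the tails. Levers 24 mm wide (x). Squeezing the tails opens the jaws and the clip comes freely off the plate; let go, it snaps shut.
- clip_grip (a point): Point midway between the clip's tails, 36 mm above the pin; axes as the clip's. Tails are flat plates reaching 48 mm above the pin; at the start a V about 50 mm over the outside at the top. Squeezed along y (5 to 10 N on each) they end parallel at a hard stop, 28 mm over the outside, jaws fully open.
- clip_left (a joint): Opening of the lever on the clip's +y side, rad: 0 shut, 0.05 at the start on the plate, 0.28 fully open (hard stop). Spring: 0.2 N m when shut, 0.36 N m when fully open.
- clip_right (a joint): The same for the lever on the clip's -y side.
- clip_left_tip (a point): Inner lower edge of the +y jaw (middle of its 24 mm width), 46 mm below the pin. Fully open, the tips gape 27 mm.
- clip_right_tip (a point): Inner lower edge of the -y jaw.
- short_a: Bystander: loose green short card, 90 x 6 x 70 mm tall, in a rack slot (top about 80 mm above the table). Origin: centre of its lower edge. Leave alone.
- short_b: Bystander: loose orange short card, same size as the green one, in another rack slot. Leave alone.
- bottle: Bystander: loose white bottle with blue cap, radius 30 mm, 130 mm tall; origin under its centre. Leave alone.
- carton: Bystander: loose cardboard carton 60 x 100 x 50 mm tall; origin under its centre. Leave alone.
Things that resemble listed ones, but are neither listed nor needed, are in the scene too. What is meant by the clip is not pink, and is the larger of those in its own colour.

How it is judged:
By the outcome, as a careful person would: the job done as asked, in the order asked, and still so for the second after the job is handed in, while the arm keeps its last pose, push and grip.
It also fails if it takes over 64 s, if anything falls off the work surface, if the arm or the gripper's body presses on something with over 40 N, if the wrist force passes 120 N, or if a joint passes its speed limit or range.

## Working session

There is one attempt and no reset: what is moved stays moved. The work goes in short steps, Python scripts to look and compute and a tool call to move; the robot and the scene stay as the last step left them, time stands still between calls to the robot, and variables do not carry over. Pictures are saved under pics/ and viewed, and the job is handed in when it is done.

Besides the shell and the picture viewer there is one more tool, called after "Request:" by a JSON object that holds its "op" and its "data", one argument or row to a line. apply_moves: Moves the arm, as the interface text tells. Its arguments: {"type":"object","properties":{"plan":{"type":"array","items":{"type":"number"}}},"required":["plan"]}

```bash
ls; mkdir -p pics
python3 - <<'E'
from bench import arm
import cv2,pickle
print(arm.read_state())
for n in("scene","top","wrist"):
    d=arm.get_image(n); pickle.dump(d,open(f"{n}0.pkl","wb"))
    cv2.imwrite(f"pics/{n}0.png",d["color"][:,:,::-1])
    print(n,d["camera_matrix"].tolist(),d.get("mount"),d.get("camera_from_world"))
E
```

```text
pics
{'clock': 0.0, 'joints': array([-9.72404649e-01,  3.85570269e-01,  6.59877318e-03, -5.13352713e-04,
       -1.19399536e+00, -2.58635467e-01]), 'joint_vel': array([ 3.50101211e-05,  1.56458466e-03,  2.94424155e-03, -4.26078332e-04,
        7.26105082e-04, -3.43023571e-04]), 'joint_efforts': array([ 5.87542927e-04, -3.92287838e+01,  1.88400203e+01,  4.18596178e+00,
       -4.61930176e-03, -1.92305708e-05]), 'position': array([ 208.126767  , -588.69634425,  230.20059171]), 'ee_rot': array([-1.68968766e-01,  9.85620780e-01,  1.08626785e-03, -2.33951044e-04]), 'contact_force': array([-0.03160444, -0.60013315,  0.30109362]), 'wrist_torque': array([ 0.02707556, -0.02924316, -0.03516053]), 'gripper_width': 85.44193899958469}
scene [[360.0607922499366, 0.0, 252.08985490266375], [0.0, 360.0607922499366, 190.12929338883913], [0.0, 0.0, 1.0]] None [[-8.63709123e-01  5.03983647e-01  2.65223582e-03  5.27002385e+02]
 [ 4.18645857e-01  7.20370429e-01 -5.52993753e-01 -2.66349290e+02]
 [-2.80610401e-01 -4.76515402e-01 -8.33181178e-01  1.11287583e+03]
 [ 0.00000000e+00  0.00000000e+00  0.00000000e+00  1.00000000e+00]]
top [[465.8885015275594, 0.0, 253.42933124642295], [0.0, 465.8885015275594, 184.40614038993286], [0.0, 0.0, 1.0]] None [[ 2.19764758e-02 -9.99757554e-01 -1.36633809e-03  4.32104357e+01]
 [-9.81556616e-01 -2.13167472e-02 -1.89979490e-01  6.29332066e+02]
 [ 1.89904304e-01  5.51621786e-03 -9.81787109e-01  1.05904300e+03]
 [ 0.00000000e+00  0.00000000e+00  0.00000000e+00  1.00000000e+00]]
wrist [[322.04321329569905, 0.0, 258.4133721115002], [0.0, 322.04321329569905, 189.80789372189471], [0.0, 0.0, 1.0]] [[ 1.09893377e-03 -9.57053554e-01 -2.89909101e-01  7.35872177e+01]
 [ 9.99999365e-01  9.79713149e-04  5.56364476e-04 -3.13341788e-02]
 [-2.48442840e-04 -2.89909529e-01  9.57054023e-01 -1.42487026e+02]
 [ 0.00000000e+00  0.00000000e+00  0.00000000e+00  1.00000000e+00]] None
```

View pics/scene0.png

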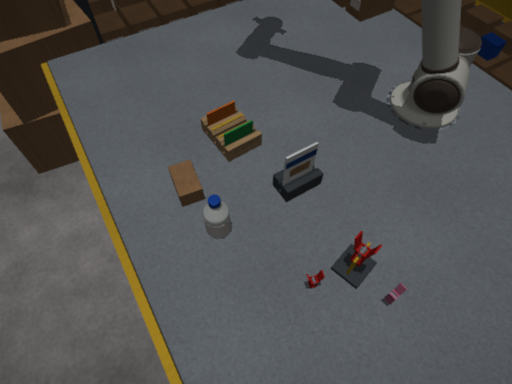

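View pics/top0.png

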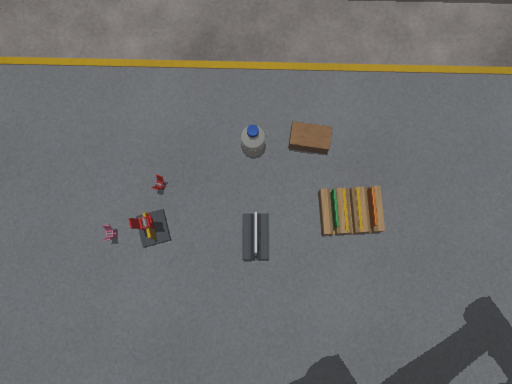

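View pics/wrist0.png

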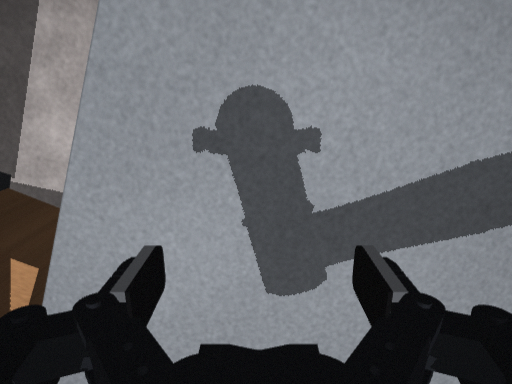

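Candidates for the clip in the top view: big red at (143,224) on the yellow plate, small red at (160,184), pink at (110,233). The first fits, being red and the larger. The slot between the yellow strips is near (353,210), the middle one. I'll check both in enlarged crops.

Run:
```python
import pickle,cv2,numpy as np
t=pickle.load(open("top0.pkl","rb"))["color"][:,:,::-1]
s=pickle.load(open("scene0.pkl","rb"))["color"][:,:,::-1]
def c(im,x,y,w,h,k): return cv2.resize(im[y:y+h,x:x+w],(400,300),interpolation=cv2.INTER_CUBIC)
a=np.vstack([np.hstack([c(t,90,160,100,75+15,4),c(t,300,165,100,75,4)]),np.hstack([c(s,290,220,120,90,4),c(t,215,195,100,75,4)])])
cv2.imwrite("pics/crop0.png",a)
```

```text
(no output)
```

View pics/crop0.png

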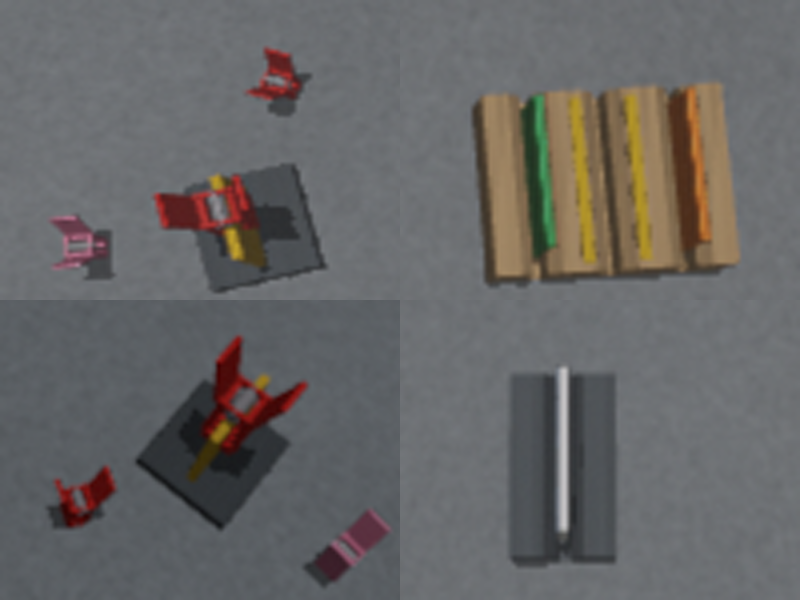

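The top-left crop confirms it: the big red clip is astride the yellow plate, and the middle rack slot is the one between strips. Next I'll measure the poses.

```bash
cat > h.py <<'E'
import numpy as np,cv2,pickle
def cam(d,pose=None):
    K=d["camera_matrix"]
    if d.get("camera_from_world") is not None: W=np.linalg.inv(d["camera_from_world"])
    else:
        from scipy.spatial.transform import Rotation as R
        T=np.eye(4);T[:3,:3]=R.from_quat(pose["ee_rot"]).as_matrix();T[:3,3]=pose["position"]
        W=T@d["mount"]
    return K,W
def cloud(d,pose=None):
    K,W=cam(d,pose);z=d["range_z"].astype(float)
    v,u=np.mgrid[:384,:512]
    P=np.stack([(u-K[0,2])/K[0,0]*z,(v-K[1,2])/K[1,1]*z,z],-1)
    P=P@W[:3,:3].T+W[:3,3]; P[z==0]=np.nan
    return P
def ray(d,uv,h,pose=None):
    K,W=cam(d,pose);uv=np.atleast_2d(uv).astype(float)
    r=np.c_[(uv-K[[0,1],[2,2]])/K[0,0],np.ones(len(uv))]@W[:3,:3].T
    return W[:3,3]+r*((h-W[2,3])/r[:,2])[:,None]
def hsv(d): return cv2.cvtColor(d["color"],cv2.COLOR_RGB2HSV).astype(int)
def rect(P):
    (c,s,a)=cv2.minAreaRect(np.float32(P[:,:2]));
    b=cv2.boxPoints((c,s,a)); e=[b[1]-b[0],b[2]-b[1]]
    e=sorted(e,key=lambda q:-np.hypot(*q)); an=np.degrees(np.arctan2(e[0][1],e[0][0]))
    return np.round(c,1),np.round([np.hypot(*q) for q in e],1),round(float((an+90)%180-90),2)
E
python3 - <<'E'
from h import *
t=pickle.load(open("top0.pkl","rb"));P=cloud(t);H=hsv(t);print("cam",cam(t)[1][:3,3])
z=P[...,2];print("floor z",np.nanpercentile(z[250:300,100:200],[5,50,95]))
h,s,v=H[...,0],H[...,1],H[...,2]
def win(x,y,w,hh):
    m=np.zeros((384,512),bool);m[y:y+hh,x:x+w]=1;return m
def rep(n,m,hh):
    vv,uu=np.nonzero(m);Q=ray(t,np.c_[uu,vv],hh);print(n,m.sum(),rect(Q),"z",np.round(np.nanpercentile(z[m],[5,50,95]),1))
yel=(h>18)&(h<35)&(s>140)&(v>90)
w=win(300,170,100,80)
for i,x in enumerate([(338,14),(353,14)]):
    rep("strip%d"%i,yel&win(x[0],170,x[1],80),46.5)
rep("rack wood",w&(z>40)&(z<50),45)
rep("green",w&(h>40)&(h<85)&(s>100),80)
rep("orange",w&(h<17)&(s>190),80)
w=win(220,195,70,80)
rep("stand",w&(z>38)&(z<50),45)
rep("cardtop",w&(v>130)&(s<50),140);rep("cardz",w&(z>120),140)
w=win(125,200,50,50)
rep("plate",w&yel,80)
rep("base",win(130,205,45,45)&(z>8)&(z<20),12)
red=((h<8)|(h>172))&(s>120)
rep("clip",w&red,130)
m=w&red
for zz in(100,110,120,130,135): 
    q=m&(z>zz-3)&(z<zz+3);print(zz,q.sum(),np.round(np.nanmean(P[q],0),1))
q=w&(z>125);print(np.round(P[q],0).tolist())
s=pickle.load(open("scene0.pkl","rb"));S=cloud(s);HS=hsv(s)
q=np.zeros((384,512),bool);q[225:275,335:385]=1
q&=((HS[...,0]<8)|(HS[...,0]>172))&(HS[...,1]>120)
print("scene clip");R=S[q]
for a,b in((128,145),(115,128),(100,115)):
    k=R[(R[:,2]>a)&(R[:,2]<b)];print(a,np.round(k,0).tolist() if len(k)<60 else (len(k),rect(k)))
q=np.zeros((384,512),bool);q[135:200,270:330]=1;q&=S[...,2]>133;print("scene card top",q.sum(),rect(S[q]),S[q].mean(0))
E
```

```text
cam [ 415.65861631   50.77336014 1159.37398559]
floor z [-4.16930248 -0.6030121   2.98358933]
strip0 140 (array([ 574.6, -164.8]), array([99.8,  7.9], dtype=float32), 4.32) z [43.  46.1 49.7]
strip1 140 (array([ 576.6, -198.6]), array([97.5,  8.2], dtype=float32), 4.43) z [42.3 46.1 49.1]
rack wood 1795 (array([ 574.8, -181.6]), array([146.8, 109.5], dtype=float32), -85.61) z [40.9 44.6 48.3]
green 114 (array([ 574. , -135.3]), array([87.5,  7. ], dtype=float32), 4.47) z [70.3 78.9 82.7]
orange 0 (array([0., 0.]), array([0., 0.], dtype=float32), 0.0) z nan
stand 1029 (array([506.5,  50.5]), array([109.4,  62.6], dtype=float32), 1.25) z [39.5 44.  47.8]
cardtop 99 (array([508.5,  50.8]), array([89.5,  4.4], dtype=float32), 1.2) z [137.1 139.4 142.9]
cardz 123 (array([507.3,  50.7]), array([87.3,  4.4], dtype=float32), 1.25) z [136.8 139.3 142.9]
plate 46 (array([523.1, 303.5]), array([58.8,  7.8], dtype=float32), 17.57) z [58.  78.2 81.5]
base 585 (array([523.4, 303.2]), array([80.1, 70.2], dtype=float32), 17.17) z [ 8.5 11.5 15.6]
clip 214 (array([522.7, 303.3]), array([50.8, 34.9], 
[... 3478 characters left out ...]
[540.0, 303.0, 101.0], [517.0, 319.0, 108.0], [539.0, 305.0, 101.0], [518.0, 318.0, 100.0], [519.0, 320.0, 105.0], [522.0, 322.0, 114.0], [525.0, 316.0, 101.0], [521.0, 320.0, 104.0], [524.0, 323.0, 112.0], [524.0, 321.0, 103.0], [526.0, 323.0, 110.0], [538.0, 313.0, 100.0], [537.0, 315.0, 101.0], [528.0, 321.0, 104.0], [529.0, 324.0, 110.0], [540.0, 315.0, 100.0], [539.0, 317.0, 102.0], [534.0, 318.0, 101.0], [531.0, 324.0, 107.0], [532.0, 326.0, 113.0], [536.0, 320.0, 101.0], [534.0, 321.0, 100.0], [534.0, 324.0, 107.0], [534.0, 326.0, 111.0], [533.0, 327.0, 112.0], [535.0, 323.0, 100.0], [534.0, 324.0, 101.0], [535.0, 326.0, 107.0]]
  return np.nanmean(a, axis, out=out, keepdims=keepdims)
```

Every point agrees with the given sizes. Strips are 99x7 at 46 mm, the rack 147x110, the stand 109x63 and the plate 59 long. The card centre is about (508,51) at yaw 1.2°, the slot about (575,-181.7) at 4.4°, and the clip about (529,305.5) at 17.2°. I'll move toward the card at the current height.

Request:
{"op": "apply_moves", "data": {
  "plan": [-1,0.0165,0.035,0,-2.3,-1,0.033,0.07,0,-4.6,-1,0.0495,0.105,0,-6.9,-1,0.066,0.14,0,-9.2,-1,0.0825,0.175,0,-11.5,-1,0.099,0.21,0,-13.8,-1,0.1155,0.245,0,-16.1,-1,0.132,0.28,0,-18.2]
}}

```text
clock: 0.82
position: [340.5, -307.4, 231.2]
ee_rot: [-0.01, 1.0, 0.0, -0.0]
contact_force: [1.6, 0.4, 0.1]
gripper_width: 85.4
```

Request:
{"op": "apply_moves", "data": {
  "plan": [-1,0.0165,0.035,0,0,-1,0.033,0.07,0,0,-1,0.0495,0.105,0,0,-1,0.066,0.14,0,0,-1,0.0825,0.175,0,0,-1,0.099,0.21,0,0,-1,0.1155,0.245,0,0,-1,0.132,0.28,0,0]
}}

```text
clock: 1.48
position: [472.5, -27.3, 231.4]
ee_rot: [-0.011, 1.0, 0.0, 0.0]
contact_force: [0.7, -1.1, 0.2]
gripper_width: 85.5
```

Request:
{"op": "apply_moves", "data": {
  "plan": [-1,0.012,0.026,0,0,-1,0.024,0.052,0,0,-1,0.0355,0.078,0,0,-1,0.0355,0.078,0,0,-1,0.0355,0.078,0,0]
}}

```text
clock: 1.9
position: [507.9, 49.8, 230.7]
ee_rot: [-0.012, 1.0, -0.0, -0.001]
contact_force: [-0.0, 0.3, -0.7]
gripper_width: 85.3
```

Run:
```python
from h import *
from bench import arm
p=arm.read_state();d=arm.get_image("wrist");pickle.dump((d,p),open("w1.pkl","wb"))
cv2.imwrite("pics/w1.png",d["color"][:,:,::-1])
print(p["position"],p["ee_rot"])
P=cloud(d,p);H=hsv(d)
m=(P[...,2]>130)&(P[...,2]<146)&(H[...,1]<60)&(H[...,2]>120);print(m.sum());Q=P[m];print(rect(Q),np.median(Q,0))
vv,uu=np.nonzero(m);print(uu.min(),uu.max(),vv.min(),vv.max());print(rect(ray(d,np.c_[uu,vv],140,p)))
```

```text
[507.86077353  49.82782034 230.65883433] [-1.21266145e-02  9.99926227e-01 -1.87053143e-04 -6.71578831e-04]
826
(array([507.7,  51.6]), array([88.5,  5.6], dtype=float32), 1.49) [507.93679045  51.73057106 139.74611337]
257 264 135 246
(array([507.6,  51.4]), array([88.1,  5.6], dtype=float32), 1.74)
```

View pics/w1.png

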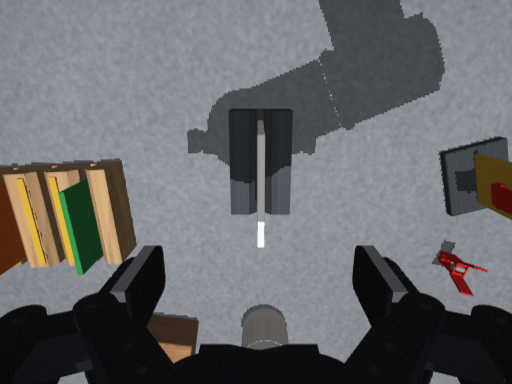

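The wrist view shows the card's top edge at columns 257-264, rows 135-246. It is centred between the fingers at (507.8,51.5), 139.7 mm high, which fits. I'll descend and grasp.

Request:
{"op": "apply_moves", "data": {
  "plan": [-1,0,0.0015,-0.03,0,-1,0,0.0015,-0.06,0,-1,0,0.0015,-0.09,0,-1,0,0.0015,-0.115,0,-1,0,0.0015,-0.13,0,-1,0,0.0015,-0.13,0,1,0,0.0015,-0.13,0,1,0,0.0015,-0.13,0]
}}

```text
clock: 2.62
position: [508.6, 49.9, 102.6]
ee_rot: [-0.011, 1.0, 0.0, 0.001]
contact_force: [0.2, 0.7, 0.3]
gripper_width: 64.1
```

Request:
{"op": "apply_moves", "data": {
  "plan": [1,0,0,0,0,1,0,0,0,0,1,0,0,0,0,1,0,0,0,0,1,0,0,0,0,1,0,0,0,0,1,0,0,0,0,1,0,0,0,0]
}}

```text
clock: 3.28
position: [508.4, 50.5, 101.9]
ee_rot: [-0.011, 1.0, 0.0, 0.001]
contact_force: [-0.5, 0.7, 5.2]
gripper_width: 5.5
```

Request:
{"op": "apply_moves", "data": {
  "plan": [1,0,0,0.01,0,1,0,0,0.03,0,1,0,0,0.05,0,1,0,0,0.075,0,1,0,0,0.1,0,1,0,0,0.125,0,1,0,0,0.13,0,1,0,0,0.13,0]
}}

```text
clock: 3.95
position: [508.4, 50.5, 233.2]
ee_rot: [-0.011, 1.0, 0.001, 0.002]
contact_force: [-0.7, 0.3, -0.9]
gripper_width: 5.1
```

Run:
```python
from h import *
from bench import arm
p=arm.read_state();d=arm.get_image("wrist");pickle.dump((d,p),open("w2.pkl","wb"))
s=arm.get_image("scene")
cv2.imwrite("pics/w2.png",cv2.resize(np.hstack([d["color"],s["color"]])[:,:,::-1],(800,300)))
print(p["position"],p["ee_rot"],p["contact_force"],p["gripper_width"])
```

```text
[508.39222542  50.47945485 233.23619222] [-1.10243653e-02  9.99937351e-01  7.80434808e-04  1.77450411e-03] [-0.66272459  0.25990596 -0.93611925] 5.125922367191804
```

View pics/w2.png

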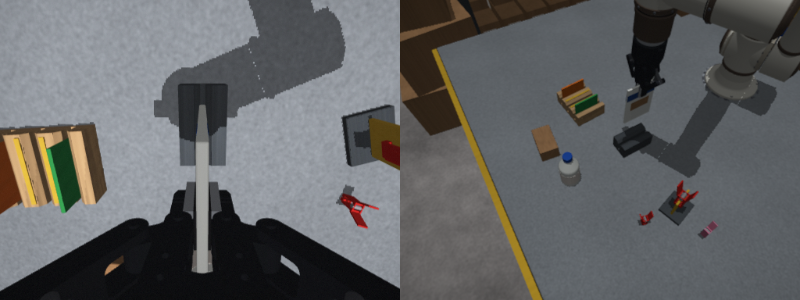

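The card is held upright and clear of the stand. I'll carry it over the empty slot.

Request:
{"op": "apply_moves", "data": {
  "plan": [1,0.008,-0.028,0,0.5,1,0.018,-0.062,0,1,1,0.028,-0.097,0,1.5,1,0.038,-0.132,0,2,1,0.048,-0.167,0,2.5,1,0.058,-0.202,0,3.1,1,0.067,-0.232,0,3.1,1,0.067,-0.232,0,3.1]
}}

```text
clock: 4.72
position: [574.7, -186.2, 228.0]
ee_rot: [-0.035, 0.999, -0.0, -0.002]
contact_force: [1.0, 0.6, -1.3]
gripper_width: 5.6
```

Run:
```python
from h import *
from bench import arm
p=arm.read_state();d=arm.get_image("wrist");pickle.dump((d,p),open("w3.pkl","wb"))
s=arm.get_image("scene");t=arm.get_image("top");pickle.dump((s,t),open("st3.pkl","wb"))
cv2.imwrite("pics/w3.png",d["color"][:,:,::-1])
cv2.imwrite("pics/s3.png",cv2.resize(s["color"][60:200,160:320,::-1],(640,560),interpolation=cv2.INTER_CUBIC))
print(p["position"],p["ee_rot"],p["contact_force"],p["gripper_width"])
P=cloud(d,p);H=hsv(d);h,sa,v=H[...,0],H[...,1],H[...,2]
y=(h>18)&(h<35)&(sa>140)&(v>90)
n,l=cv2.connectedComponents(y.astype(np.uint8))
for i in range(1,n):
    vv,uu=np.nonzero(l==i)
    if len(uu)>60: print(len(uu),uu.min(),uu.max(),vv.min(),vv.max(),rect(ray(d,np.c_[uu,vv],46.5,p)),np.nanmedian(P[l==i][:,2]))
m=(sa<40)&(v>120)&(P[...,2]>100)
n,l=cv2.connectedComponents(m.astype(np.uint8))
for i in range(1,n):
    vv,uu=np.nonzero(l==i)
    if len(uu)>100: print("card",len(uu),uu.min(),uu.max(),vv.min(),vv.max(),np.nanpercentile(P[l==i],[2,50,98],axis=0).round(1).tolist())
```

```text
[ 574.6757647  -186.23725228  228.0044894 ] [-3.54393389e-02  9.99368699e-01 -1.71180457e-04 -2.49554172e-03] [ 0.96290721  0.64569359 -1.26248826] 5.598294559574984
679 277 285 119 214 (array([ 573.7, -162.8]), array([100. ,   7.5], dtype=float32), 4.39) 46.33234258329719
570 244 251 120 214 (array([ 576.7, -197.1]), array([99.1,  7.1], dtype=float32), 3.75) 46.240101978778085
card 2580 251 278 181 348 [[531.2, -191.0, 264.6], [559.8, -186.9, 265.9], [597.3, -182.2, 267.1]]
card 187 475 504 341 352 [[725.6, 49.5, 100.1], [729.3, 59.5, 102.5], [734.8, 76.4, 106.1]]
```

View pics/w3.png

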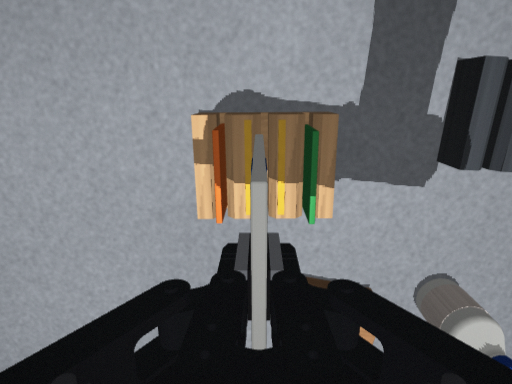

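View pics/s3.png

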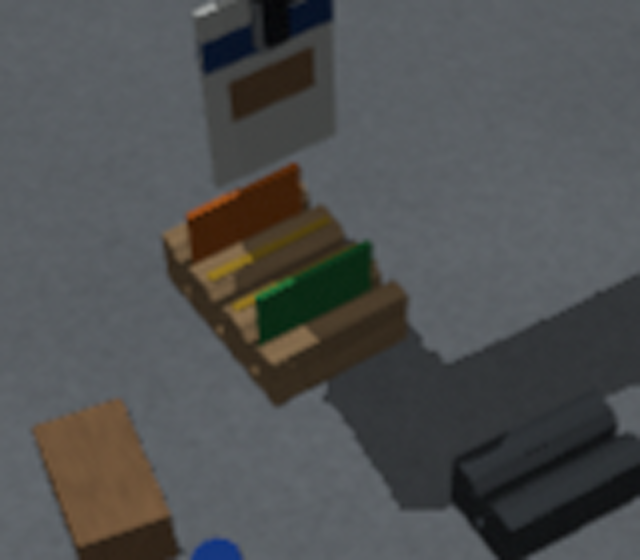

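Run:
```python
from h import *
from bench import arm
p=arm.read_state();d=arm.get_image("wrist");
print(p["position"],p["ee_rot"],p["clock"]);P=cloud(d,p);H=hsv(d);h,sa,v=H[...,0],H[...,1],H[...,2]
y=(h>18)&(h<35)&(sa>140)&(v>90)
n,l=cv2.connectedComponents(y.astype(np.uint8))
for i in range(1,n):
    vv,uu=np.nonzero(l==i)
    if len(uu)>60: print(rect(ray(d,np.c_[uu,vv],46.5,p)))
m=(sa<40)&(v>120)&(P[...,2]>200)
n,l=cv2.connectedComponents(m.astype(np.uint8))
for i in range(1,n):
    vv,uu=np.nonzero(l==i)
    if len(uu)>1000: print("card",rect(P[l==i]))
print(arm.read_state()["position"])
```

```text
[ 573.76718282 -181.88033195  228.97250377] [-3.74801145e-02  9.99294805e-01  5.11179086e-04 -2.20757463e-03] 4.8667
(array([ 576.5, -196.9]), array([99.3,  7.5], dtype=float32), 4.41)
(array([ 573.9, -163.2]), array([99.4,  7.6], dtype=float32), 4.49)
card (array([ 563.5, -179.4]), array([69.4, 12.2], dtype=float32), 4.33)
[ 573.97878684 -181.25765657  229.67642424]
```

Request:
{"op": "apply_moves", "data": {
  "plan": [1,0.001,0,-0.02,0,1,0.001,0,-0.04,0,1,0.001,0,-0.06,0,1,0.001,0,-0.075,0,1,0.001,0,-0.085,0,1,0.001,0,-0.085,0]
}}

```text
clock: 5.42
position: [574.1, -180.4, 143.7]
ee_rot: [-0.039, 0.999, 0.001, -0.003]
contact_force: [0.1, 0.5, -1.3]
gripper_width: 5.3
```

Request:
{"op": "apply_moves", "data": {
  "plan": [1,0,0,-0.005,0,1,0,0,-0.01,0,1,0,0,-0.015,0,1,0,0,-0.018,0,1,0,0,-0.021,0,1,0,0,-0.023,0]
}}

```text
clock: 5.92
position: [575.8, -181.6, 123.2]
ee_rot: [-0.038, 0.999, 0.0, 0.0]
contact_force: [0.6, 1.5, -1.0]
gripper_width: 5.1
```

Request:
{"op": "apply_moves", "data": {
  "plan": [1,0,0,-0.004,0,1,0,0,-0.008,0,1,0,0,-0.012,0,1,0,0,-0.015,0,1,0,0,-0.017,0,1,0,0,-0.018,0]
}}

```text
clock: 6.42
position: [575.6, -181.7, 104.8]
ee_rot: [-0.038, 0.999, 0.0, -0.0]
contact_force: [-0.5, 1.6, -0.2]
gripper_width: 5.0
```

Request:
{"op": "apply_moves", "data": {
  "plan": [1,0,0,-0.001,0,1,0,0,-0.002,0,1,0,0,-0.003,0,1,0,0,-0.003,0]
}}

```text
clock: 6.75
position: [575.9, -181.7, 102.2]
ee_rot: [-0.038, 0.999, 0.0, 0.0]
contact_force: [1.0, 1.3, -1.3]
gripper_width: 5.2
```

Request:
{"op": "apply_moves", "data": {
  "plan": [1,0,0,-0.001,0,1,0,0,-0.0015,0,1,0,0,-0.002,0,1,0,0,-0.002,0]
}}

```text
clock: 7.08
position: [576.0, -181.7, 102.0]
ee_rot: [-0.038, 0.999, -0.0, 0.0]
contact_force: [-3.4, 3.3, 6.9]
gripper_width: 5.2
```

The floor is felt at 6.9 N, at the same TCP height (102 mm) as in the stand. I'll release.

Request:
{"op": "apply_moves", "data": {
  "plan": [0.6,0,0,0,0,0.4,0,0,0,0,0.2,0,0,0,0,0,0,0,0,0,-0.3,0,0,0,0,-0.3,0,0,0,0,-0.3,0,0,0,0,-0.3,0,0,0,0]
}}

```text
clock: 7.75
position: [575.8, -181.8, 100.2]
ee_rot: [-0.038, 0.999, -0.0, -0.0]
contact_force: [-0.3, 0.1, -0.7]
gripper_width: 55.4
```

Request:
{"op": "apply_moves", "data": {
  "plan": [-0.3,0,0,0.01,0,-0.3,0,0,0.03,0,-0.3,0,0,0.06,0,-0.3,0,0,0.09,0,-0.6,0,0,0.12,0,-1,0,0,0.13,0,-1,0,0,0.13,0,-1,0,0,0.13,0]
}}

```text
clock: 8.42
position: [575.6, -181.5, 230.7]
ee_rot: [-0.038, 0.999, 0.0, 0.001]
contact_force: [-0.2, -0.0, -0.1]
gripper_width: 85.4
```

Run:
```python
from h import *
from bench import arm
p=arm.read_state();d=arm.get_image("wrist");pickle.dump((d,p),open("w4.pkl","wb"))
s=arm.get_image("scene")
cv2.imwrite("pics/w4.png",d["color"][:,:,::-1])
cv2.imwrite("pics/s4.png",cv2.resize(s["color"][60:200,160:320,::-1],(640,560),interpolation=cv2.INTER_CUBIC))
print(p["position"],p["ee_rot"],p["contact_force"],p["gripper_width"])
P=cloud(d,p);H=hsv(d);h,sa,v=H[...,0],H[...,1],H[...,2]
y=(h>18)&(h<35)&(sa>140)&(v>90)
n,l=cv2.connectedComponents(y.astype(np.uint8))
for i in range(1,n):
    vv,uu=np.nonzero(l==i)
    if len(uu)>60: print(rect(ray(d,np.c_[uu,vv],46.5,p)))
m=(P[...,2]>133)&(P[...,2]<147)&(sa<60)&(v>100);m[:,:150]=0;m[:,350:]=0
vv,uu=np.nonzero(m);print(m.sum(),uu.min(),uu.max(),vv.min(),vv.max(),rect(ray(d,np.c_[uu,vv],140,p)),np.median(P[m],0))
```

```text
[ 575.63643221 -181.5240342   230.69538963] [-3.79678150e-02  9.99278782e-01  2.86496816e-04  5.28307654e-04] [-0.22932064 -0.00293054 -0.12402276] 85.42023258645546
(array([ 576.6, -196.9]), array([99.4,  7.4], dtype=float32), 4.41)
(array([ 574. , -163.2]), array([99.5,  7.5], dtype=float32), 4.56)
901 256 263 134 246 (array([ 575.2, -180.6]), array([88.9,  5.6], dtype=float32), 4.65) [ 572.82615786 -180.68470456  139.72140583]
```

View pics/w4.png

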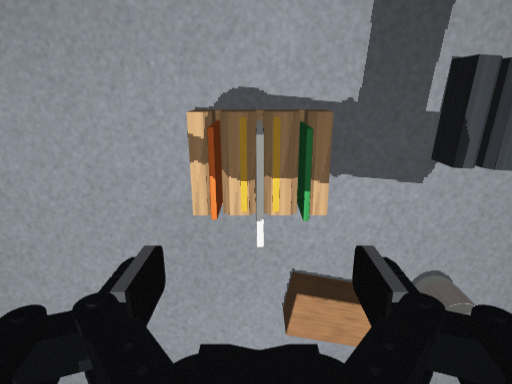

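View pics/s4.png

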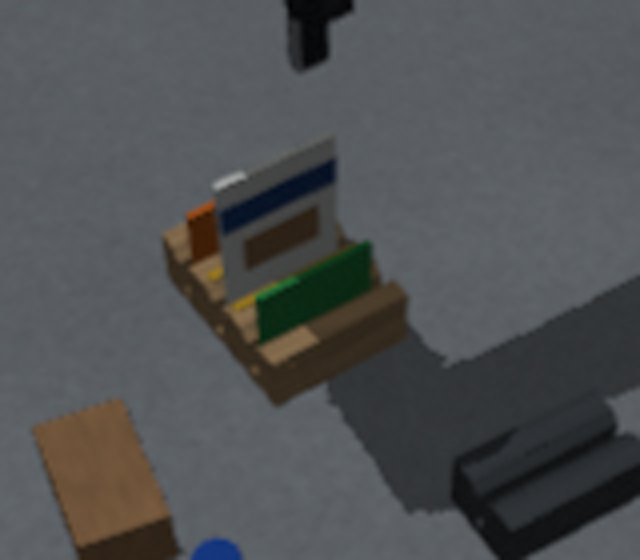

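The card stands in the slot. Its top centre is at (575.2,-180.6), z 139.7, and the slot midpoint is (575.3,-180.0). The short cards are undisturbed. Next, the clip.

Request:
{"op": "apply_moves", "data": {
  "plan": [-1,-0.003,0.03,0,1.6,-1,-0.006,0.065,0,3.2,-1,-0.01,0.1,0,4.8,-1,-0.013,0.135,0,6.4,-1,-0.016,0.17,0,8,-1,-0.02,0.205,0,9.6,-1,-0.023,0.24,0,11.2,-1,-0.027,0.275,0,12.8]
}}

```text
clock: 9.18
position: [547.6, 94.6, 228.5]
ee_rot: [-0.15, 0.989, -0.0, -0.002]
contact_force: [0.9, 0.5, -0.1]
gripper_width: 85.0
```

Request:
{"op": "apply_moves", "data": {
  "plan": [-1,-0.003,0.035,0,0,-1,-0.006,0.07,0,0,-1,-0.01,0.105,0,0,-1,-0.013,0.14,0,0,-1,-0.016,0.175,0,0,-1,-0.018,0.2,0,0,-1,-0.02,0.212,0,0,-1,-0.02,0.212,0,0]
}}

```text
clock: 9.85
position: [527.8, 307.2, 228.0]
ee_rot: [-0.151, 0.989, -0.001, -0.002]
contact_force: [-0.3, -1.1, 0.1]
gripper_width: 85.1
```

Request:
{"op": "apply_moves", "data": {
  "plan": [-1,0,0,0,0,-1,0,0,0,0,-1,0,0,0,0]
}}

```text
clock: 10.1
position: [528.9, 303.9, 230.0]
ee_rot: [-0.149, 0.989, -0.0, -0.0]
contact_force: [-0.2, 0.1, 0.3]
gripper_width: 85.6
```

```bash
cat > clip.py <<'E'
from h import *
from bench import arm
import sys
n=sys.argv[1]
p=arm.read_state();d=arm.get_image("wrist");pickle.dump((d,p),open(n+".pkl","wb"))
cv2.imwrite(f"pics/{n}.png",d["color"][:,:,::-1])
print(p["position"],p["ee_rot"],p["gripper_width"])
P=cloud(d,p);H=hsv(d);h,sa,v=H[...,0],H[...,1],H[...,2]
red=((h<8)|(h>172))&(sa>120)
m=red&(P[...,2]>132)&(P[...,2]<148)
nn,l=cv2.connectedComponents(m.astype(np.uint8))
for i in range(1,nn):
    q=l==i
    if q.sum()>15: vv,uu=np.nonzero(q);print("tail",q.sum(),uu.min(),uu.max(),vv.min(),vv.max(),rect(P[q]),np.median(P[q],0).round(1))
vv,uu=np.nonzero(m);print("tails",rect(P[m]),rect(ray(d,np.c_[uu,vv],141,p)))
y=(h>18)&(h<35)&(sa>140)&(v>60)&(P[...,2]>74);vv,uu=np.nonzero(y);print("plate",y.sum(),rect(ray(d,np.c_[uu,vv],80,p)))
b=(P[...,2]>7)&(P[...,2]<17)&(sa<60)&(v<90);vv,uu=np.nonzero(b);print("base",rect(ray(d,np.c_[uu,vv],12,p)))
E
python3 clip.py w5
```

```text
[528.88610993 303.85655796 230.03394014] [-1.48528273e-01  9.88908032e-01 -3.05226739e-04 -4.05082589e-04] 85.60938233579891
tail 204 231 238 176 206 (array([533.4, 286.1]), array([23.8,  5.1], dtype=float32), 16.3) [532.9 286.2 137.4]
tail 207 287 294 176 206 (array([520.8, 327.4]), array([23.6,  5. ], dtype=float32), 17.99) [520.3 327.4 137.4]
tails (array([527. , 306.8]), array([48.3, 23.8], dtype=float32), -73.02) (array([525.6, 306.3]), array([47.4, 23.6], dtype=float32), -72.85)
plate 209 (array([522.7, 305.5]), array([59.1,  5.5], dtype=float32), 17.18)
base (array([612.5, 196.1]), array([306. , 273.9], dtype=float32), -7.52)
```

View pics/w5.png

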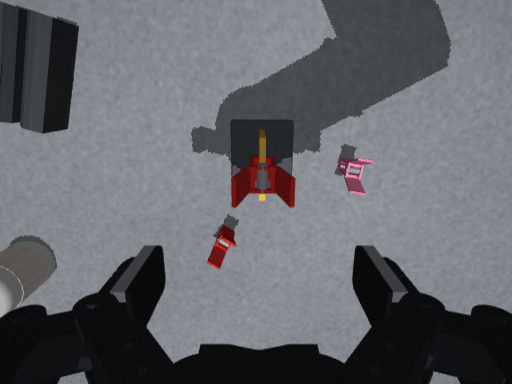

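The wrist view shows the clip's tails at cols 231-238 and 287-294, rows 176-206. They are 48x24 mm at height about 140, which fits, and the clip centre is about (527,306) at yaw 17°. I'll descend and squeeze.

Request:
{"op": "apply_moves", "data": {
  "plan": [-1,-0.0017,0.0019,-0.03,0,-1,-0.0017,0.0019,-0.06,0,-1,-0.0017,0.0019,-0.09,0,-1,-0.0017,0.0019,-0.11,0,-1,-0.0017,0.0019,-0.118,0,-1,-0.0017,0.0019,-0.118,0,-1,-0.0017,0.0019,-0.118,0]
}}

```text
clock: 10.73
position: [527.9, 307.0, 113.2]
ee_rot: [-0.149, 0.989, 0.0, 0.001]
contact_force: [0.5, 0.6, 0.4]
gripper_width: 84.9
```

Request:
{"op": "apply_moves", "data": {
  "plan": [-0.3,0,0,0,0,0,0,0,0,0,0.1,0,0,0,0,0.2,0,0,0,0,0.2,0,0,0,0,0.2,0,0,0,0]
}}

```text
clock: 11.23
position: [527.0, 307.2, 112.5]
ee_rot: [-0.149, 0.989, 0.0, 0.0]
contact_force: [-0.4, -0.2, -1.2]
gripper_width: 34.2
```

Request:
{"op": "apply_moves", "data": {
  "plan": [0.4,0,0,0,0,0.6,0,0,0,0,1,0,0,0,0,1,0,0,0,0,1,0,0,0,0,1,0,0,0,0]
}}

```text
clock: 11.73
position: [527.1, 307.2, 112.3]
ee_rot: [-0.149, 0.989, -0.0, -0.0]
contact_force: [-0.1, -1.2, -0.4]
gripper_width: 25.4
```

```bash
python3 clip.py w6
python3 - <<'E'
from bench import arm;import cv2
s=arm.get_image("scene")
cv2.imwrite("pics/s6.png",cv2.resize(s["color"][190:310,290:450,::-1],(640,480),interpolation=cv2.INTER_CUBIC))
E
```

```text
[527.09745316 307.17286924 112.29306646] [-1.49307705e-01  9.88790780e-01 -3.11378435e-05 -3.32942137e-05] 25.383563862691425
tail 392 226 236 244 294 (array([529.8, 296. ]), array([24.7,  4.2], dtype=float32), 16.93) [528.8 296.2 133. ]
tail 355 281 290 245 294 (array([523.4, 317.8]), array([24.1,  3.6], dtype=float32), 15.6) [522.3 317.5 132.8]
tails (array([526.8, 306.7]), array([26.9, 24.6], dtype=float32), -74.26) (array([521.6, 305.4]), array([25. , 22.5], dtype=float32), -72.77)
plate 517 (array([522.5, 305.6]), array([60.3,  5.7], dtype=float32), 16.96)
base (array([522.3, 305.5]), array([79. , 69.4], dtype=float32), 17.01)
```

View pics/w6.png

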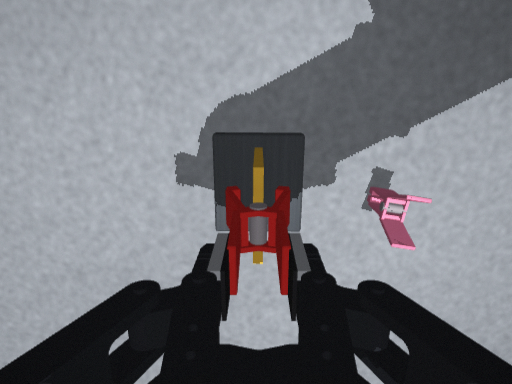

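View pics/s6.png

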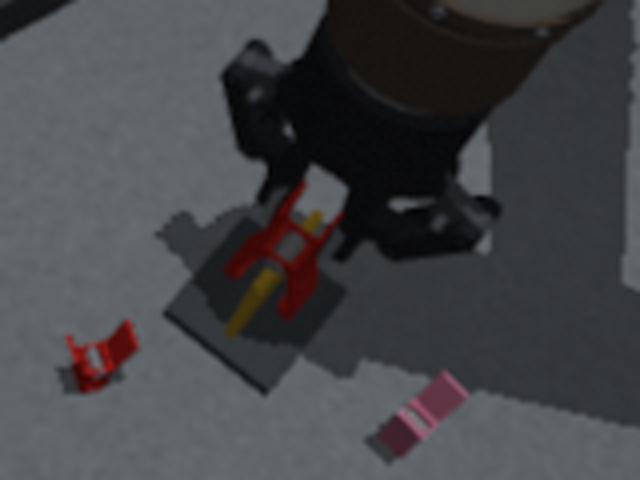

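The clip is squeezed parallel, with its jaws wide and clear of the plate at (258,205). I'll lift it straight up.

Request:
{"op": "apply_moves", "data": {
  "plan": [1,0,0,0.005,0,1,0,0,0.015,0,1,0,0,0.03,0,1,0,0,0.05,0,1,0,0,0.075,0,1,0,0,0.1,0,1,0,0,0.12,0,1,0,0,0.13,0]
}}

```text
clock: 12.5
position: [528.3, 307.9, 246.9]
ee_rot: [-0.149, 0.989, 0.002, 0.003]
contact_force: [0.4, 0.2, -0.8]
gripper_width: 25.2
```

Request:
{"op": "apply_moves", "data": {
  "plan": [1,0,0,0,0,1,0,0,0,0,1,0,0,0,0]
}}

```text
clock: 12.75
position: [526.3, 306.7, 240.7]
ee_rot: [-0.149, 0.989, -0.001, -0.001]
contact_force: [-0.6, -0.2, -1.0]
gripper_width: 25.2
```

```bash
cat > held.py <<'E'
from h import *
from bench import arm
import sys
from scipy.spatial.transform import Rotation as R
n=sys.argv[1]
p=arm.read_state();d=arm.get_image("wrist");pickle.dump((d,p),open(n+".pkl","wb"))
cv2.imwrite(f"pics/{n}.png",d["color"][:,:,::-1])
print(p["clock"],p["position"],p["ee_rot"],p["gripper_width"],p["contact_force"])
P=cloud(d,p);H=hsv(d);h,sa,v=H[...,0],H[...,1],H[...,2]
red=((h<8)|(h>172))&(sa>120)
T=(P-p["position"])@R.from_quat(p["ee_rot"]).as_matrix()   # tool coords
m=red&(abs(T[...,0])<40)&(abs(T[...,1])<40)&(T[...,2]>-60)&(T[...,2]<80)
q=T[m];print("n",len(q))
for a,b in((-35,-20),(-20,0),(0,15),(15,30),(30,50),(50,75)):
    k=q[(q[:,2]>=a)&(q[:,2]<b)]
    for sg in(-1,1):
        kk=k[k[:,1]*sg>0]
        if len(kk)>3:print(a,b,len(kk),"x",kk[:,0].min().round(1),kk[:,0].max().round(1),"y",np.percentile(kk[:,1],[1,50,99]).round(1),"z",kk[:,2].min().round(1),kk[:,2].max().round(1))
g=(sa<60)&(abs(T[...,0])<20)&(abs(T[...,1])<8)&(T[...,2]<35)&(T[...,2]>-10)
if g.sum(): print("pin?",g.sum(),np.percentile(T[g],[5,50,95],axis=0).round(1).tolist())
E
python3 held.py w7
```

```text
12.75 [526.31949338 306.69873374 240.69092807] [-1.49135120e-01  9.88815680e-01 -5.58448645e-04 -1.39819664e-03] 25.187182246425603 [-0.63606083 -0.24011336 -1.00501733]
n 3599
-35 -20 362 x -11.4 12.8 y [-12.7 -11.2  -9.4] z -24.6 -20.0
-35 -20 293 x -11.2 12.6 y [ 9.9 11.4 13. ] z -22.8 -20.0
-20 0 327 x -11.6 12.8 y [-17.9 -10.4  -9.4] z -20.0 -0.0
-20 0 380 x -11.3 12.9 y [ 9.6 10.4 13.6] z -20.0 -0.0
0 15 135 x -8.4 13.0 y [-13.8 -10.9  -9.7] z 0.0 15.0
0 15 164 x -9.8 12.9 y [ 9.7 10.1 13.5] z 0.2 14.9
15 30 573 x -12.0 12.9 y [-13.1  -7.4  -0.1] z 15.3 29.5
15 30 572 x -12.3 13.1 y [ 0.4  7.2 12.7] z 15.3 29.5
30 50 189 x -10.5 13.0 y [-18.7 -15.8  -9.8] z 30.0 50.0
30 50 166 x -5.5 13.1 y [ 9.1 14.7 17.7] z 30.2 50.0
50 75 227 x -11.3 13.0 y [-21.8 -19.2 -12.1] z 50.0 68.0
50 75 211 x -11.4 12.9 y [11.1 17.9 20.4] z 50.1 68.7
pin? 566 [[-7.4, -4.4, 21.9], [1.8, -0.1, 23.4], [13.6, 4.2, 28.8]]
```

View pics/w7.png

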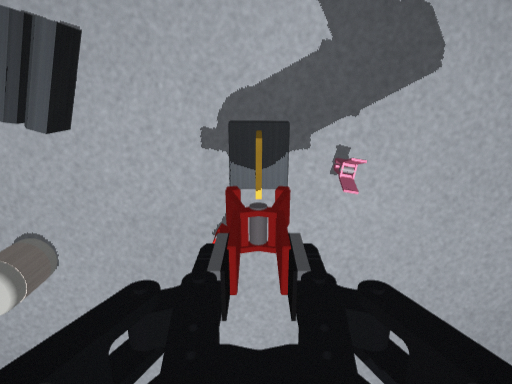

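The clip is held squarely with tips about 70 mm below the TCP. I'll carry it over the card, keeping the tips at about 170 mm.

Request:
{"op": "apply_moves", "data": {
  "plan": [1,0.002,-0.02,0.002,-1,1,0.005,-0.05,0.003,-2.2,1,0.008,-0.08,0.003,-3.7,1,0.011,-0.11,0.003,-5.2,1,0.014,-0.14,0.003,-6.7,1,0.017,-0.17,0.003,-8.2,1,0.02,-0.2,0.003,-9.7,1,0.023,-0.23,0.003,-11.2]
}}

```text
clock: 13.47
position: [549.4, 75.5, 243.8]
ee_rot: [-0.052, 0.999, -0.0, -0.001]
contact_force: [0.9, -0.0, -0.6]
gripper_width: 25.4
```

Request:
{"op": "apply_moves", "data": {
  "plan": [1,0.003,-0.03,0,-0.5,1,0.006,-0.06,0,-1,1,0.009,-0.09,0,-1.5,1,0.013,-0.13,0,-1.5,1,0.017,-0.17,0,-1.5,1,0.021,-0.21,0,-1.5,1,0.024,-0.235,0,-1.5,1,0.0255,-0.25,0,-1.5]
}}

```text
clock: 14.13
position: [574.9, -175.9, 243.3]
ee_rot: [-0.037, 0.999, 0.0, -0.002]
contact_force: [0.7, 0.9, -1.1]
gripper_width: 25.3
```

Request:
{"op": "apply_moves", "data": {
  "plan": [1,0.0008,-0.008,0,0,1,0.0008,-0.008,0,0,1,0.0008,-0.008,0,0,1,0.0008,-0.008,0,0,1,0.0008,-0.008,0,0]
}}

```text
clock: 14.55
position: [576.5, -179.6, 245.3]
ee_rot: [-0.04, 0.999, 0.0, -0.0]
contact_force: [-0.6, 0.0, -0.6]
gripper_width: 25.2
```

```bash
python3 held.py w8
python3 - <<'E'
from h import *
from scipy.spatial.transform import Rotation as R
d,p=pickle.load(open("w8.pkl","rb"));P=cloud(d,p);H=hsv(d);h,sa,v=H[...,0],H[...,1],H[...,2]
T=(P-p["position"])@R.from_quat(p["ee_rot"]).as_matrix()
m=(P[...,2]>133)&(P[...,2]<147)&(sa<60)&(v>90)&(abs(T[...,1])<30)
print("card world",rect(P[m]),np.median(P[m],0)[2],"tool",T[m].min(0).round(1),np.median(T[m],0).round(1),T[m].max(0).round(1))
E
```

```text
14.55 [ 576.45094242 -179.59183562  245.28063151] [-3.98465671e-02  9.99205803e-01  8.81858242e-05 -7.92978809e-05] 25.170190981939513 [-0.57145601  0.0027208  -0.61591438]
n 3564
-35 -20 360 x -11.4 13.0 y [-12.6 -11.2  -9.3] z -24.5 -20.0
-35 -20 299 x -11.4 12.6 y [ 9.8 11.4 13. ] z -22.2 -20.0
-20 0 325 x -11.8 13.0 y [-13.7 -10.2  -9.3] z -20.0 -0.0
-20 0 371 x -12.2 13.0 y [ 9.7 10.5 13.7] z -20.0 -0.2
0 15 135 x -8.4 12.9 y [-13.6 -10.7  -9.7] z 0.0 15.0
0 15 166 x -10.1 13.1 y [ 9.8 10.1 13.6] z 0.1 14.9
15 30 577 x -12.4 13.4 y [-13.1  -7.3  -0.1] z 15.2 29.7
15 30 574 x -11.8 13.1 y [ 0.5  7.5 13.1] z 15.0 29.8
30 50 183 x -8.6 12.9 y [-18.5 -15.6 -10.4] z 30.1 50.0
30 50 158 x -5.4 12.9 y [ 9.7 14.9 17.8] z 30.1 50.0
50 75 211 x -10.8 12.9 y [-21.7 -19.1 -12.7] z 50.0 67.9
50 75 205 x -11.1 12.9 y [11.7 18.2 20.6] z 50.1 67.2
pin? 557 [[-7.5, -4.0, 22.0], [1.5, -0.1, 23.4], [13.5, 3.9, 28.4]]
card world (array([ 559.7, -182.3]), array([58. ,  5.7], dtype=float32), 4.63) 139.72304194082443 tool [-12.1  -4.2 103.4] [ 18.3  -1.3 105.6] [ 45.9   1.5 111.6]
```

View pics/w8.png

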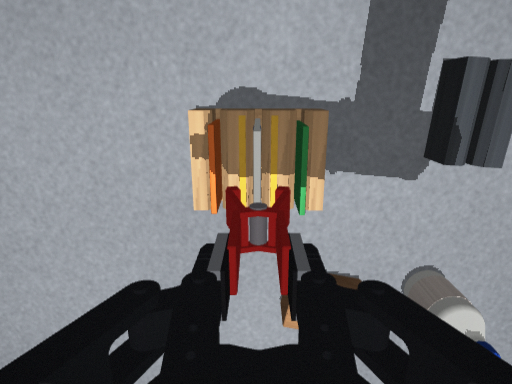

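Relative to the clip, the card is off by about 1 mm across and 0.3 mm along, with the same yaw. I'll shift 1 mm and lower.

Request:
{"op": "apply_moves", "data": {
  "plan": [1,0,-0.001,0,0,1,0,-0.001,-0.008,0,1,0,-0.001,-0.016,0,1,0,-0.001,-0.024,0,1,0,-0.001,-0.032,0,1,0,-0.001,-0.038,0,1,0,-0.001,-0.042,0,1,0,-0.001,-0.042,0]
}}

```text
clock: 15.27
position: [575.8, -181.8, 201.8]
ee_rot: [-0.039, 0.999, 0.0, -0.001]
contact_force: [-0.6, 1.1, -0.8]
gripper_width: 25.1
```

Request:
{"op": "apply_moves", "data": {
  "plan": [1,0,0,-0.005,0,1,0,0,-0.01,0,1,0,0,-0.015,0,1,0,0,-0.018,0,1,0,0,-0.02,0,1,0,0,-0.021,0,1,0,0,-0.021,0,1,0,0,-0.021,0]
}}

```text
clock: 15.93
position: [576.6, -181.9, 182.5]
ee_rot: [-0.039, 0.999, -0.0, 0.0]
contact_force: [-0.2, -0.4, -0.4]
gripper_width: 25.2
```

```bash
python3 held.py w9
python3 - <<'E'
from h import *
from bench import arm
from scipy.spatial.transform import Rotation as R
d,p=pickle.load(open("w9.pkl","rb"));P=cloud(d,p);H=hsv(d);h,sa,v=H[...,0],H[...,1],H[...,2]
T=(P-p["position"])@R.from_quat(p["ee_rot"]).as_matrix()
m=(P[...,2]>133)&(P[...,2]<147)&(sa<60)&(v>90)&(abs(T[...,1])<10)&(T[...,2]>33)
print("card world",m.sum(),rect(P[m]),np.median(P[m],0)[2],"tool",T[m].min(0).round(1),np.median(T[m],0).round(1),T[m].max(0).round(1))
s=arm.get_image("scene");t=arm.get_image("top")
a=cv2.resize(s["color"][60:180,180:300,::-1],(400,400),interpolation=cv2.INTER_CUBIC)
b=cv2.resize(t["color"][160:260,300:400,::-1],(400,400),interpolation=cv2.INTER_CUBIC)
cv2.imwrite("pics/s9.png",np.hstack([a,b]))
E
```

```text
15.9333 [ 576.58133379 -181.88613868  182.49623378] [-3.90115026e-02  9.99238737e-01 -6.49379315e-05  2.12936726e-04] 25.215557833102658 [-0.23766884 -0.43069177 -0.35807903]
n 3597
-35 -20 365 x -11.4 12.6 y [-12.8 -11.2  -9.3] z -24.2 -20.0
-35 -20 287 x -11.1 12.8 y [ 9.8 11.6 13. ] z -22.6 -20.0
-20 0 325 x -11.7 12.9 y [-13.6 -10.3  -9.3] z -20.0 -0.0
-20 0 390 x -11.7 12.8 y [ 9.8 10.5 13.7] z -20.0 -0.1
0 15 127 x -7.9 13.0 y [-13.5 -10.6  -9.7] z 0.0 14.8
0 15 159 x -9.8 12.9 y [ 9.8 10.  13.6] z 0.0 14.9
15 30 582 x -11.9 13.0 y [-13.2  -7.4  -0.1] z 15.4 29.8
15 30 573 x -11.9 12.9 y [ 0.5  7.5 13. ] z 15.1 30.0
30 50 184 x -8.3 13.0 y [-18.6 -15.8 -10.4] z 30.5 50.0
30 50 165 x -23.2 13.0 y [ 8.5 14.7 17.7] z 30.3 49.9
50 75 220 x -11.3 13.0 y [-21.7 -19.1 -12.6] z 50.0 68.7
50 75 220 x -11.4 12.9 y [11.2 18.2 20.8] z 50.1 68.1
pin? 559 [[-7.4, -4.0, 21.9], [1.8, -0.1, 23.3], [13.5, 3.9, 28.2]]
card world 885 (array([ 575.8, -181.3]), array([90.4,  5.9], dtype=float32), 4.79) 139.7498492011135 tool [-44.5  -2.   40.4] [20.2  1.  42.7] [45.9  3.9 49.3]
```

View pics/w9.png

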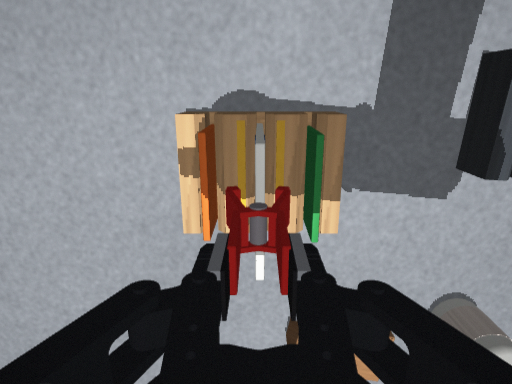

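View pics/s9.png

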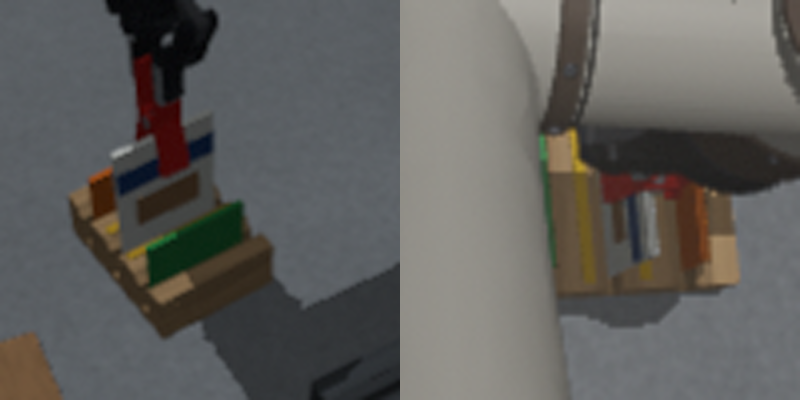

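The clip stands astride the card, with the jaws about 27 mm down each side and roughly 10 mm of air. The card is untouched at top z 139.7. One still check, then I'll hand in.

Request:
{"op": "apply_moves", "data": {
  "plan": [1,0,0.001,0,0,1,0,0.001,0,0,1,0,0.001,0,0,1,0,0.001,0,0,1,0,0.001,0,0,1,0,0.001,0,0]
}}

```text
clock: 16.58
position: [576.4, -180.9, 182.3]
ee_rot: [-0.039, 0.999, 0.0, 0.0]
contact_force: [0.7, 0.9, -0.8]
gripper_width: 25.2
```

Run:
```python
from bench import arm
s=arm.read_state();print(s["clock"],s["position"],s["contact_force"],s["gripper_width"])
print(arm.job_done())
```

```text
16.5833 [ 576.43003183 -180.85485003  182.3225883 ] [ 0.71096277  0.92203269 -0.76188297] 25.24108211594815
the job is handed in; nothing more can be done
None
```

I handed the job in at 16.6 s. The card is standing in the middle slot of the rack, released, and the red clip is held wide open astride the middle of its top edge.

- **Card:** I felt the slot floor at about 7 N before letting go. The card's top is at 139.7 mm, and it was within about 1 mm of the slot's centre when I checked after release.
- **Clip:** The jaw tips are about 27–29 mm below the card's top edge, with roughly 9–10 mm of air on each side. The pin is about 10 mm above the edge. The contact force is only about 1 N, so the clip is not touching the card.
- **Bystanders:** The two short cards looked undisturbed in the last pictures. I never went near the bottle or carton and did not measure either again at the end.

**Disagreements:**
- The wrist camera read about 1 mm to one side of where the gripper closed. I centred the clip on the card within the wrist view, where that bias cancels out.
- The gripper reads 25.2 mm across the squeezed tails, against the 28 mm stated. It also read about 1 mm low on the 6 mm card. In the pictures the tails are parallel and the jaws fully open.

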